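# Slide the price plaque under the counter clip

## Task

Swap in the new price on the bakery counter: with one fingertip press the red bar of the plaque holder down so that its spring clip opens, and while holding it down push the blue price plaque along its channel with the other fingertip until it is home against the end stop. Then let the bar go, so that the clip's jaw comes down on the plaque. Only press and push: do not lift or tip the plaque, and leave the tray of biscuits, the jar and the dough scraper where they are.

Things in the scene. Friction and masses are not known exactly. Their poses are not given: they have to be found in the camera images.
- holder: Plaque holder, screwed to the counter: dark board 172 mm (x -128 to +44) by 142 mm (y -102 to +40), 8 mm thick, with a white channel along x and a spring clip on its -y side. Origin: on the counter, below the centre of a plaque that is home (plaque origin at x = 0, y = 0 here); x points along the channel to the end stop, z up. Hinge posts at x +4 and +32, y -33, 34 mm high.
- channel (a point): Point on the middle of the channel floor near its open end: holder x = -90, y = 0, height 12 mm. The channel runs along x from -125 to the stop at +35; aluminium side rails have inner faces at y = -23.5 and +23.5, are 5 mm thick, tops at 18 mm height.
- stop (a point): Foot of the aluminium end stop's face, middle of the channel: holder x = +35, y = 0, height 12 mm. The stop's top is 26 mm above the counter.
- plaque: Loose blue price plaque, white face with a loaf picture, 70 mm (x) by 44 mm (y) by 12 mm thick, about 60 g, flat in the channel with its x along the holder's x, short of the clip. Origin: centre of its underside, 12 mm above the counter. Push on its -x end, 35 mm behind the origin (top edge at 24 mm height). It has 38 to 55 mm to go to be home.
- clip: Spring clip, a seesaw hinged along holder x; origin on the axis at holder x +18, y -33, height 30. On its -y side a red press bar, 150 mm long (x -125 to +25), 34 wide, 4 thick; at rest it slopes up away from the channel by 0.45 rad, top 28 to 43 mm above the counter; right down it is level, top at 16 mm, y -58 to -92. Press it anywhere along its length; a fingertip can slide along it.
- bar_top (a point): Point on the middle line of the red bar's top face, at holder x = -70; at rest about y -77, height 36 mm; pressed right down y -75, height 16 mm. Takes about 4 N to start and 8 N at the bottom, a firm stop. With the bar right down, a second fingertip at that height is 4 mm above the channel floor and so bears on the end of the plaque.
- jaw_nose (a point): Middle of the steel jaw's round nose (8 mm thick, 20 mm long, over the channel at holder x +8 to +28, y about -5), the +y end of the clip. At rest it is 20 mm above the counter and blocks the plaque; with the bar right down 33 mm; the plaque passes under it above 28 mm. Let go, the bar rises and the jaw springs down on the plaque, and the point is then 28 mm high.
- biscuit_box: White cardboard tray full of golden biscuits, 154 x 114 x 45 mm, bystander. Origin: centre of the underside.
- jar: Small amber glass jar with a brass lid, 56 mm across, 70 mm high, bystander. Origin: centre of the underside.
- scraper: Dough scraper lying flat: steel blade with a wooden grip, 110 x 85 x 15 mm, bystander. Origin: underside, middle of the blade.
Not all that is in view belongs to the job. What is meant by the plaque is not purple, and is the larger of those in its own colour. What is shaped like the holder but pink is not meant.

How it is judged:
On the way, in this order (a step that is already met when the one before it is completed fails the run):
1. the red bar is held down by a finger, the clip open, the plaque not yet under the jaw (z of jaw_nose in the frame of holder above 0.029 m and contact force between the fingers and clip above 1 N and x of plaque in the frame of holder below -0.022 m), for 0.2 s.
2. the plaque is pushed home against the end stop while a finger still holds the bar down (z of jaw_nose in the frame of holder above 0.0283 m and contact force between the fingers and clip above 1 N and x of plaque in the frame of holder between -0.004 and 0.004 m and y of plaque in the frame of holder between -0.004 and 0.004 m and z of plaque in the frame of holder below 0.0145 m and angle between plaque's own z axis and vertical below 0.06 rad), for 0.1 s.
At the end, for the whole second after the job is handed in: The plaque lies flat in the channel within 4 mm of home (against the end stop), at rest, with the bar released and the jaw resting on the plaque (middle of its nose 26 to 29.8 mm above the counter, jaw force over 1 N) (x of plaque in the frame of holder between -0.004 and 0.004 m and y of plaque in the frame of holder between -0.004 and 0.004 m and z of plaque in the frame of holder below 0.0145 m and angle between plaque's own z axis and vertical below 0.06 rad and z of jaw_nose in the frame of holder between 0.026 and 0.0298 m and contact force between clip and plaque above 1 N and contact force between the fingers and clip below 0.2 N and linear speed of plaque below 0.01 m/s); the robot touches nothing.
It fails at once if the plaque is lifted (more than 6 mm) or tipped (more than 0.2 rad) (z of plaque in the frame of holder above 0.018 m or angle between plaque's own z axis and vertical above 0.2 rad).
It fails at once if a bystander is moved by more than 15 mm (distance of any of biscuit_box, jar, scraper from where it was at the start of the episode above 0.015 m).
It also fails if it takes over 38 s, if anything falls off the work surface, if the arm or the gripper's body presses on something with over 40 N, if the wrist force passes 120 N, or if a joint passes its speed limit or range.

## Robot

A 6-joint arm with a two-finger parallel gripper is mounted at the origin on the work surface. World frame = base frame: x ahead of the robot, y to its left, z up, the work surface at z = 0. Lengths are in m, angles in rad, forces in N, time in s.
With the tool pointing down it reaches from about 0.375 to 0.9 m from the base axis. Payload 3.1 kg.
Tool frame: the origin (TCP) lies midway between the tips of the shut fingers; the grasp point (between the pads) lies 19 mm behind it; z points along the fingers, y is the line along which they close (so a half turn about z gives the same grasp; the last joint's range is limited). The gripper opens to 87 mm and grips with 3 to 60 N. Pads are 19 mm wide; open, the fingers measure 117 mm over their backs; the gripper's body (75 mm by 190 mm) begins 51 mm behind the grasp point.
Start: joints at [0.999, 0.527, 1.433, -0, 1.181, -0.178], TCP at [0.24, 0.577, 0.223] pointing down, gripper open.
Joint ranges: [-3.08, 3.08], [-0.75, 2.2], [0.22, 2.44], [-1.43, 4.57], [0, 2.65], [-2.85, 2.85]. Speed limits (rad/s): [2.79, 2.79, 3.14, 3.14, 3.14, 3.14].

## Interface

Orientations are given as a unit quaternion [w, x, y, z].
In Python, from rig import robot gives the robot as it stands.
- The arm moves only by the tool jog_arm, never from a script. Its argument "deltas" is a list of rows, each a list of 3 entries, a list of its own where there are three numbers: the shift along the world's x, y, z in cm, then the turn, a rotation vector about the world's x, y, z in units of 6 degrees (1.0 is 6 degrees), then the opening, from -1 (shut) to 1 (fully open). In form: [[[tx, ty, tz], [rx, ry, rz], fingers], ...]. A call has 1 to 20 rows; each row is the pose to reach, as a shift and turn from the pose commanded when the call began; what a row does not reach only later rows make up. A row lasts 1/12 s, in which the tool goes at most 41.7 mm and 7.16 degrees, less where a joint would pass 70% of its speed; a pose out of reach is approached as far as the arm can. A call with a gripper value outside its range is refused whole. The fingers move at their own pace and stop on an object; "force" is the grip in N (left out, the last holds). Time passes only in rows, so rows that repeat a pose let the fingers close. It gives the time, the measured TCP pose, the force, the opening and the grip force at its end, in the units of the state.
- robot.get_obs(): the state, without advancing time (a new reading comes with each control period).
- robot.read_camera(name): name is "side" or "top" or "wrist"; returns (picture, depth): 400x640x3 uint8, red, green, blue; 400x640 float32, m along the optical axis (not along the pixel's ray), 0 where there is no reading.
- robot.calibration(name): a dict with "camera_matrix" (3x3 intrinsics, pixels), "world_to_cam" (4x4, takes a point from world to camera coordinates). Camera axes: x right, y up, looking along -z (the intrinsics and any distortion apply to the point x, -y, -z); pixel columns grow to the right and rows downward; lengths in m; the calibration is good to about 2 mm. A picture is of the moment at which its call begins: read the wrist's pose just before it. calibration takes no time and is no camera call; for the wrist camera it gives the pose at the moment of the call.
- robot.sign_off(): hands the job in; it is judged then, once.
The state is a dict: "time": time; "q": joint angles; "dq": joint speeds; "joint_torque": joint torques, N m; "tool_pos": TCP position; "eef_rot": TCP orientation; "wrist_force": force on the tool from outside, world axes, zero at the start; "wrist_torque": the same for the moment, N m; "finger_gap": opening from 0.0 (shut) to 1.0 (fully open); "gripper_force": force on a finger pad.
Only numpy, scipy, OpenCV 4.12 (cv2) and the standard library are available. Lean on these libraries where they do the work, as an engineer would, in place of code of your own. Each camera call takes 0.05 s, during which the arm holds its last target. There are 200 camera calls.

## Working session

There is one attempt and no reset: what is moved stays moved. The work goes in short steps, Python scripts to look and compute and a tool call to move; the robot and the scene stay as the last step left them, time stands still between calls to the robot, and variables do not carry over. Pictures are saved under pics/ and viewed, at most 10 in all, crops included, and the job is handed in when it is done.

Besides the shell and the picture viewer there is one more tool, called after "Emit:" by a JSON object that holds its "op" and its "data", one argument or row to a line. jog_arm: Moves the arm, as the interface text tells. Its arguments: {"type":"object","properties":{"deltas":{"type":"array","items":{"type":"array"}},"force":{"type":"number"}},"required":["deltas"]}

```bash
mkdir -p pics
python3 - <<'E'
from rig import robot
import cv2,numpy as np
for n in("top","side"):
    im,d=robot.read_camera(n); c=robot.calibration(n)
    np.savez(f"{n}.npz",im=im,d=d,K=c["camera_matrix"],T=c["world_to_cam"])
    cv2.imwrite(f"pics/{n}.png",im[:,:,::-1])
o=robot.get_obs();print(o["time"],o["tool_pos"],o["eef_rot"],o["finger_gap"])
E
```

```text
0.1 [0.23942292 0.57660376 0.22165201] [-3.66088150e-04  1.95628370e-01  9.80677594e-01 -9.29353932e-04] 0.9995643359385693
```

View pics/top.png

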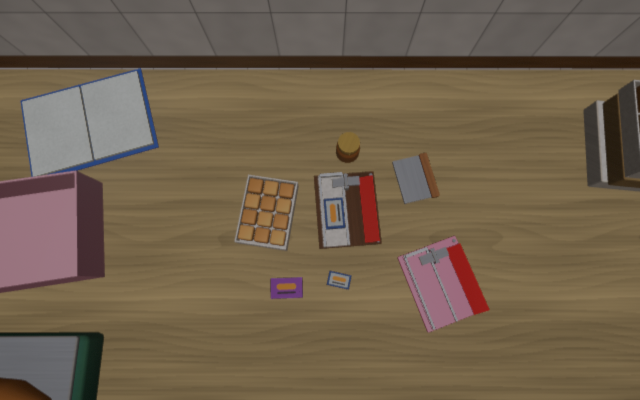

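View pics/side.png

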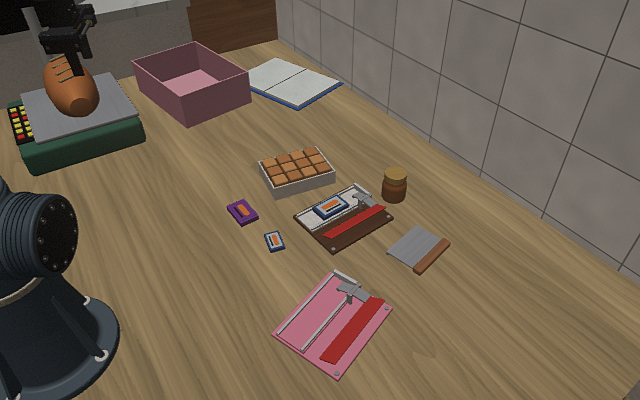

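Blue candidates on top view are the plaque in the dark holder (335,213), a small loose one (339,280) and a purple one (286,288). The plaque at (335,213) is the larger blue one. Of the holders, the dark one (348,210) is meant, not the pink one (443,283). I'll confirm this in a crop and measure.

```bash
cat > h.py <<'E'
import numpy as np,cv2
def cloud(d,K,T):
    v,u=np.mgrid[:d.shape[0],:d.shape[1]]
    p=np.stack([(u-K[0,2])/K[0,0]*d,-(v-K[1,2])/K[1,1]*d,-d,np.ones_like(d)],-1)
    return (p@np.linalg.inv(T).T)[...,:3]
def load(n):
    z=np.load(n+".npz");return z["im"],cloud(z["d"],z["K"],z["T"]),z
def proj(P,K,T):
    c=(np.c_[P,np.ones(len(P))]@T.T)[:,:3]
    return np.c_[K[0,0]*c[:,0]/-c[:,2]+K[0,2],K[1,1]*-c[:,1]/-c[:,2]+K[1,2]]
E
python3 - <<'E'
from h import *
im,P,z=load("top")
s=(slice(130,300),slice(225,445))
cv2.imwrite("pics/crop.png",cv2.resize(im[140:300,230:430,::-1],None,fx=4,fy=3.75,interpolation=cv2.INTER_CUBIC)[:600,:800])
hsv=cv2.cvtColor(im,cv2.COLOR_RGB2HSV)
w=np.zeros(im.shape[:2],bool);w[165:255,312:385]=1
def rep(n,m):
    q=P[m];r=cv2.minAreaRect((q[:,:2]*1000).astype(np.float32))
    print(n,len(q),"rect",np.round(r[0],1),np.round(r[1],1),round(r[2],2),"z",np.round(np.percentile(q[:,2],[5,50,95])*1000,1),np.round(cv2.boxPoints(r)).tolist())
red=w&((hsv[...,0]<6)|(hsv[...,0]>174))&(hsv[...,1]>180)&(hsv[...,2]>120)
blue=w&(hsv[...,0]>95)&(hsv[...,0]<125)&(hsv[...,1]>100)
rep("red",red);rep("blue",blue)
rep("above",w&(P[...,2]>.005))
for n,(u,v) in dict(boxc=(266,213),jar=(348,143),scr=(410,180),pl=(335,213),small=(339,280),pur=(286,288)).items(): print(n,np.round(P[v,u],3))
print("mm/px",np.linalg.norm(P[230,350]-P[230,351])*1000)
E
```

```text
red 910 rect [526.2 -36.2] [ 80.7 265.4] 71.61 z [30.5 37.2 44. ] [[387.0, -33.0], [639.0, -116.0], [665.0, -40.0], [413.0, 44.0]]
blue 107 rect [575.1  23.4] [66.9 41.5] 4.74 z [23.1 25.1 27.4] [[540.0, 41.0], [543.0, -0.0], [610.0, 6.0], [607.0, 47.0]]
above 4553 rect [551.2  -8.5] [274.5 164. ] 1.11 z [ 7.4 15.9 41.4] [[412.0, 71.0], [416.0, -93.0], [690.0, -88.0], [687.0, 76.0]]
boxc [0.571 0.173 0.045]
jar [ 0.725 -0.008  0.071]
scr [ 0.657 -0.156  0.008]
pl [0.575 0.021 0.027]
small [0.428 0.013 0.011]
pur [0.41  0.129 0.014]
mm/px 3.4996389234675123
```

View pics/crop.png

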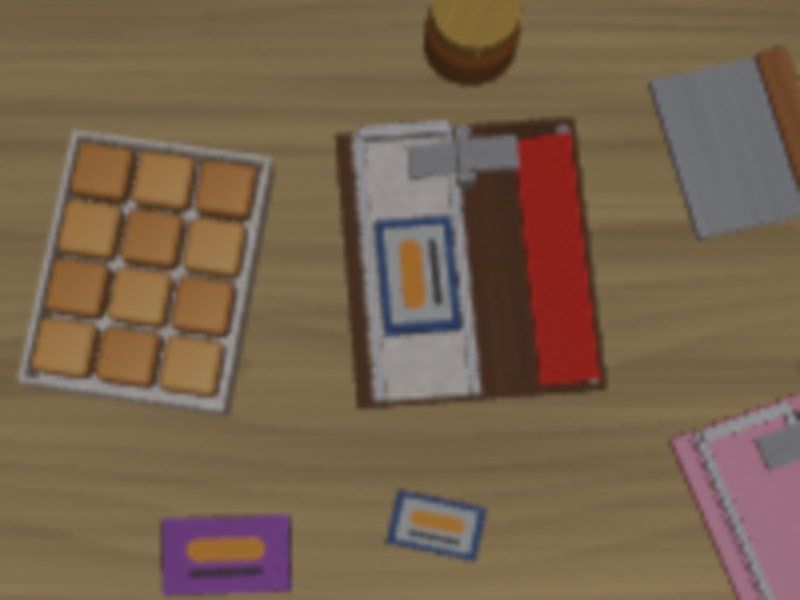

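The crop confirms it. The large blue plaque lies in the dark holder's channel (crop 418,275), and the jaw is above it at (465,155). The red bar is on the right. Next I'll fit the holder pose.

```bash
cat > fit.py <<'E'
from h import *
from scipy.optimize import least_squares
def w(p,pts):
    a=p[2];R=np.array([[np.cos(a),-np.sin(a),0],[np.sin(a),np.cos(a),0],[0,0,1]])
    return np.asarray(pts)/1000@R.T+[p[0],p[1],0]
def fit(uv,pts,K,T,x0=(.62,.02,.08)):
    r=least_squares(lambda p:(proj(w(p,pts),K,T)-uv).ravel(),x0,loss="soft_l1")
    return r.x,np.round(r.fun.reshape(-1,2),1)
E
python3 - <<'E'
from fit import *
z=np.load("top.npz");K,T=z["K"],z["T"]
c=np.array([[338,135],[573,120],[604,388],[360,405],[573,133],[600,383],[540,387],[520,137]],float)
uv=np.c_[230+c[:,0]/4-.4,140+c[:,1]/3.75-.4]
pts=[[44,40,8],[44,-102,8],[-128,-102,8],[-128,40,8],[25,-92,43],[-125,-92,43],[-125,-61,28],[25,-61,28]]
p,r=fit(uv,pts,K,T);print(p,np.degrees(p[2]),r.tolist())
a=p[2];d=np.array([.5751,.0234])-p[:2];print("plaque",d@[np.cos(a),np.sin(a)],d@[-np.sin(a),np.cos(a)])
print("hover",w(p,[[-105,-37.5,0]]),"home",w(p,[[-44.5,-37.5,0]]))
E
```

```text
[0.62803106 0.02573273 0.0702709 ] 4.0262262374039315 [[0.2, -0.6], [1.5, -0.7], [1.2, 0.7], [-0.5, 0.6], [-0.2, -0.3], [-0.2, -0.7], [-0.1, -0.0], [-1.2, 1.4]]
plaque -0.052964211456600886 0.0013894845347356389
hover [[ 0.52592319 -0.0190471   0.        ]] home [[ 0.58627387 -0.01479921  0.        ]]
```

Emit:
{"op": "jog_arm", "data": {
  "deltas": [
    [[28.7, -59.6, -9], [0, 0, 4.4], 0.38],
    [[28.7, -59.6, -9], [0, 0, 4.4], 0.38],
    [[28.7, -59.6, -9], [0, 0, 4.4], 0.38],
    [[28.7, -59.6, -9], [0, 0, 4.4], 0.38],
    [[28.7, -59.6, -9], [0, 0, 4.4], 0.38],
    [[28.7, -59.6, -9], [0, 0, 4.4], 0.38],
    [[28.7, -59.6, -9], [0, 0, 4.4], 0.38],
    [[28.7, -59.6, -9], [0, 0, 4.4], 0.38],
    [[28.7, -59.6, -9], [0, 0, 4.4], 0.38],
    [[28.7, -59.6, -9], [0, 0, 4.4], 0.38],
    [[28.7, -59.6, -9], [0, 0, 4.4], 0.38],
    [[28.7, -59.6, -9], [0, 0, 4.4], 0.38],
    [[28.7, -59.6, -9], [0, 0, 4.4], 0.38],
    [[28.7, -59.6, -9], [0, 0, 4.4], 0.38],
    [[28.7, -59.6, -9], [0, 0, 4.4], 0.38],
    [[28.7, -59.6, -9], [0, 0, 4.4], 0.38],
    [[28.7, -59.6, -9], [0, 0, 4.4], 0.38],
    [[28.7, -59.6, -9], [0, 0, 4.4], 0.38],
    [[28.7, -59.6, -9], [0, 0, 4.4], 0.38],
    [[28.7, -59.6, -9], [0, 0, 4.4], 0.38]
  ]
}}

```text
time: 1.77
tool_pos: [0.5253, -0.0174, 0.1323]
eef_rot: [-0.001, -0.034, 0.999, 0.0]
wrist_force: [-0.3, 0.5, -0.5]
finger_gap: 0.687
gripper_force: 0.0
```

Run:
```python
from rig import robot
import cv2,numpy as np
from scipy.spatial.transform import Rotation as R
c=robot.calibration("wrist");o=robot.get_obs()
im,d=robot.read_camera("wrist")
np.savez("wrist.npz",im=im,d=d,K=c["camera_matrix"],T=c["world_to_cam"])
cv2.imwrite("pics/wrist.png",im[:,:,::-1])
q=o["eef_rot"];M=R.from_quat(np.r_[q[1:],q[0]]).as_matrix()
print(o["time"],o["tool_pos"],M.round(3).tolist(),o["finger_gap"],o["wrist_force"])
```

```text
1.7667 [ 0.52533655 -0.01741513  0.1323452 ] [[-0.998, -0.068, -0.002], [-0.068, 0.998, 0.001], [0.002, 0.001, -1.0]] 0.6872076744355476 [-0.29160627  0.51325815 -0.52111762]
```

View pics/wrist.png

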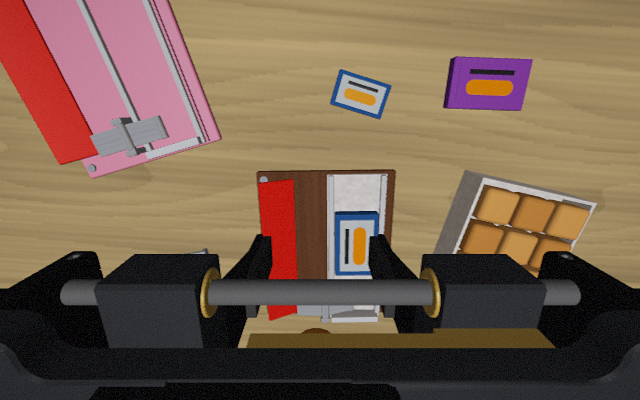

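The wrist view shows the board's open-end corners at (257,171) and (395,170), and the plaque's near top edge at (335,213) to (378,211). I'll check these against the model.

Run:
```python
from fit import *
z=np.load("wrist.npz");K,T=z["K"],z["T"]
p=[.62803,.02573,.07027]
pts=[[-128,-102,8],[-128,40,8],[-125,-23.5,18],[-125,23.5,18],[-125,-61,28]]
print(proj(w(p,pts),K,T).round(1).tolist())
print("plaque@-53",proj(w(p,[[-88,-22,24],[-88,22,24],[-18,-22,24]]),K,T).round(1).tolist())
im=z["im"];cr=im[150:330,240:410,::-1].copy()
cv2.imwrite("pics/wc.png",cv2.resize(cr,None,fx=3.3,fy=3.3,interpolation=cv2.INTER_CUBIC))
P=cloud(z["d"],K,T);print(P[200,335:380:10].round(3).tolist(),P[240,345].round(3))
```

```text
[[253.1, 171.4], [393.7, 171.1], [331.2, 176.4], [379.1, 176.3], [292.0, 178.8]]
plaque@-53 [[332.6, 213.9], [376.6, 213.8], [331.8, 275.1]]
[[0.53, -0.0, 0.014], [0.53, 0.01, 0.013], [0.529, 0.02, 0.013], [0.529, 0.03, 0.012], [0.528, 0.041, 0.013]] [0.568 0.012 0.026]
```

View pics/wc.png

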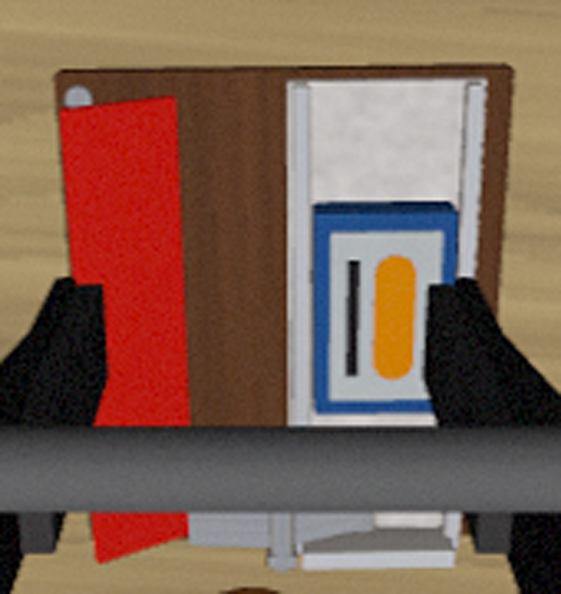

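Run:
```python
from fit import *
z=np.load("wrist.npz");K,T=z["K"],z["T"]
c=np.array([[56,72],[512,66],[310,84],[464,82],[176,97],[64,109],[97,562],[188,536]],float)
f=lambda c:np.c_[240+c[:,0]/3.3-.35,150+c[:,1]/3.3-.35]
pts=[[-128,-102,8],[-128,40,8],[-125,-23.5,18],[-125,23.5,18],[-125,-61,28],[-125,-92,43],[25,-92,43],[25,-61,28]]
p,r=fit(f(c),pts,K,T);print(p,r.tolist())
q,r2=fit(f(np.array([[314,212],[458,209],[316,412.]])),[[-35,-22,24],[-35,22,24],[35,-22,24]],K,T,(.57,.02,.07));print(q,r2.tolist())
a=p[2];R=np.array([[np.cos(a),np.sin(a)],[-np.sin(a),np.cos(a)]]);print("plaque in holder",R@(q[:2]-p[:2]))
print(w(p,[[-107,-38,0],[-44.5,-38,0]]))
```

```text
[0.62684659 0.02843306 0.07883091] [[-1.9, -0.2], [0.7, 0.2], [-0.6, 0.5], [0.7, 0.6], [0.8, -0.7], [-1.2, -0.1], [-0.4, 0.7], [2.3, -1.2]]
[0.57428584 0.02484381 0.09305943] [[-0.1, -0.1], [0.3, -0.3], [-0.2, 0.5]]
plaque in holder [-0.05268018  0.00056102]
[[ 0.52317136 -0.0178751   0.        ]
 [ 0.58547726 -0.01295327  0.        ]]
```

Emit:
{"op": "jog_arm", "data": {
  "deltas": [
    [[-0.2, -0.1, -4], [0, 0, 0.1], 0.38],
    [[-0.2, -0.1, -7], [0, 0, 0.1], 0.38],
    [[-0.2, -0.1, -8.5], [0, 0, 0.1], 0.38],
    [[-0.2, -0.1, -9], [0, 0, 0.1], 0.38],
    [[-0.2, -0.1, -9.5], [0, 0, 0.1], 0.38],
    [[-0.2, -0.1, -10], [0, 0, 0.1], 0.38],
    [[-0.2, -0.1, -10.5], [0, 0, 0.1], 0.38],
    [[-0.2, -0.1, -11], [0, 0, 0.1], 0.38],
    [[-0.2, -0.1, -11.3], [0, 0, 0.1], 0.38],
    [[-0.2, -0.1, -11.5], [0, 0, 0.1], 0.38],
    [[-0.2, -0.1, -11.5], [0, 0, 0.1], 0.38],
    [[-0.2, -0.1, -11.5], [0, 0, 0.1], 0.38],
    [[-0.2, -0.1, -11.5], [0, 0, 0.1], 0.38]
  ]
}}

```text
time: 2.9
tool_pos: [0.5249, -0.0183, 0.019]
eef_rot: [0.001, -0.038, 0.999, 0.001]
wrist_force: [-1.4, 6.5, 8.2]
finger_gap: 0.687
gripper_force: 4.7
```

Run:
```python
from rig import robot
import cv2
o=robot.get_obs();print(o["tool_pos"],o["wrist_force"],o["wrist_torque"])
im,d=robot.read_camera("side")
cv2.imwrite("pics/s2.png",cv2.resize(im[150:290,250:430,::-1],None,fx=4,fy=4,interpolation=cv2.INTER_CUBIC))
```

```text
[ 0.52488381 -0.01827619  0.01902859] [-1.38644828  6.5022362   8.23029722] [ 1.07253203  0.23881923 -0.05919106]
```

View pics/s2.png

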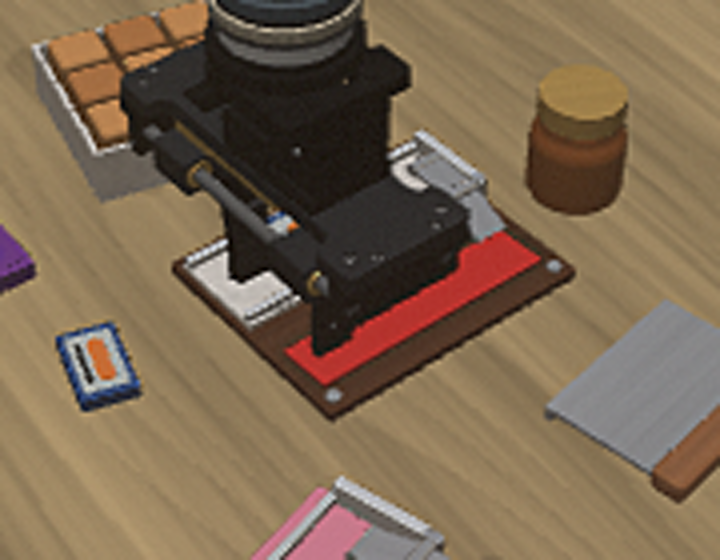

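The bar is down and finger B is in the channel behind the plaque. Now a little lower, then push.

Emit:
{"op": "jog_arm", "data": {
  "deltas": [
    [[0, 0, -0.15], [0, 0, 0], 0.38],
    [[0, 0, -0.15], [0, 0, 0], 0.38],
    [[0.3, 0.02, -0.15], [0, 0, 0], 0.38],
    [[0.7, 0.05, -0.15], [0, 0, 0], 0.38],
    [[1.1, 0.08, -0.15], [0, 0, 0], 0.38],
    [[1.5, 0.11, -0.15], [0, 0, 0], 0.38],
    [[1.8, 0.14, -0.15], [0, 0, 0], 0.38],
    [[2.1, 0.16, -0.15], [0, 0, 0], 0.38],
    [[2.4, 0.18, -0.15], [0, 0, 0], 0.38],
    [[2.7, 0.2, -0.15], [0, 0, 0], 0.38],
    [[3.0, 0.23, -0.15], [0, 0, 0], 0.38],
    [[3.3, 0.25, -0.15], [0, 0, 0], 0.38],
    [[3.6, 0.27, -0.15], [0, 0, 0], 0.38],
    [[3.9, 0.3, -0.15], [0, 0, 0], 0.38],
    [[4.2, 0.32, -0.15], [0, 0, 0], 0.38],
    [[4.5, 0.34, -0.15], [0, 0, 0], 0.38],
    [[4.8, 0.36, -0.15], [0, 0, 0], 0.38],
    [[5.1, 0.38, -0.15], [0, 0, 0], 0.38],
    [[5.3, 0.4, -0.15], [0, 0, 0], 0.38],
    [[5.3, 0.4, -0.15], [0, 0, 0], 0.38]
  ]
}}

```text
time: 4.62
tool_pos: [0.5764, -0.0158, 0.0172]
eef_rot: [-0.001, -0.039, 0.999, -0.0]
wrist_force: [-4.2, -0.1, 7.7]
finger_gap: 0.689
gripper_force: 3.7
```

Emit:
{"op": "jog_arm", "data": {
  "deltas": [
    [[0.2, 0.02, 0], [0, 0, 0], 0.38],
    [[0.4, 0.03, 0], [0, 0, 0], 0.38],
    [[0.6, 0.05, 0], [0, 0, 0], 0.38],
    [[0.7, 0.05, 0], [0, 0, 0], 0.38],
    [[0.7, 0.05, 0], [0, 0, 0], 0.38]
  ]
}}

```text
time: 5.03
tool_pos: [0.5824, -0.0153, 0.0172]
eef_rot: [-0.002, -0.039, 0.999, 0.0]
wrist_force: [-5.2, -0.9, 8.1]
finger_gap: 0.691
gripper_force: 4.3
```

Emit:
{"op": "jog_arm", "data": {
  "deltas": [
    [[0.1, 0.01, 0], [0, 0, 0], 0.38],
    [[0.2, 0.02, 0], [0, 0, 0], 0.38],
    [[0.3, 0.02, 0], [0, 0, 0], 0.38],
    [[0.3, 0.02, 0], [0, 0, 0], 0.38]
  ]
}}

```text
time: 5.37
tool_pos: [0.5827, -0.0151, 0.017]
eef_rot: [-0.005, -0.04, 0.999, 0.0]
wrist_force: [-10.2, -2.7, 11.5]
finger_gap: 0.692
gripper_force: 6.4
```

Contact with the stop: the force rises with no further motion. A little more to seat it, then a look.

Emit:
{"op": "jog_arm", "data": {
  "deltas": [
    [[0.2, 0.02, 0], [0, 0, 0], 0.38],
    [[0.3, 0.02, 0], [0, 0, 0], 0.38],
    [[0.3, 0.02, 0], [0, 0, 0], 0.38],
    [[0.3, 0.02, 0], [0, 0, 0], 0.38]
  ]
}}

```text
time: 5.7
tool_pos: [0.583, -0.0149, 0.0169]
eef_rot: [-0.008, -0.04, 0.999, 0.0]
wrist_force: [-13.7, -4.7, 14.4]
finger_gap: 0.693
gripper_force: 8.6
```

Run:
```python
from rig import robot
import cv2,numpy as np
a,_=robot.read_camera("side");c=robot.calibration("wrist");b,d=robot.read_camera("wrist")
np.savez("wrist2.npz",im=b,d=d,K=c["camera_matrix"],T=c["world_to_cam"])
f=lambda i:cv2.resize(i[:,:,::-1],(390,400),interpolation=cv2.INTER_CUBIC)
cv2.imwrite("pics/s3.png",np.hstack([f(a[170:270,300:400]),f(b[150:350,230:430])]))
```

```text
(no output)
```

View pics/s3.png

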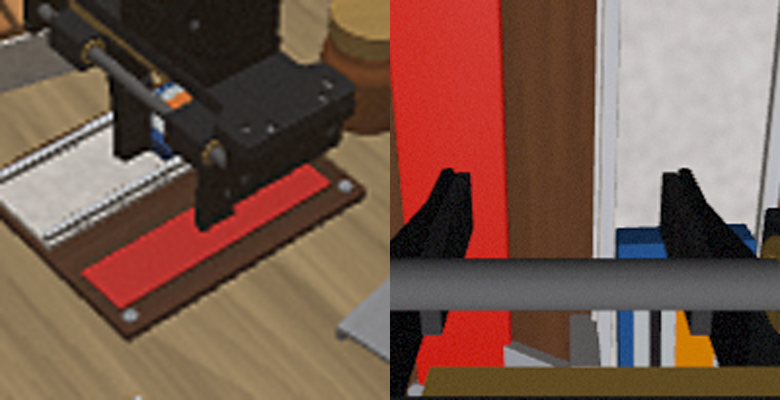

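The bar is level and the plaque lies flat between the rails up at the stop. Back off first, then lift, so the finger doesn't drag the plaque up.

Emit:
{"op": "jog_arm", "data": {
  "deltas": [
    [[-0.4, -0.03, 0], [0, 0, 0], 0.38],
    [[-0.8, -0.06, 0], [0, 0, 0], 0.38],
    [[-1.2, -0.09, 0], [0, 0, 0], 0.38],
    [[-1.5, -0.11, 0], [0, 0, 0], 0.38],
    [[-1.5, -0.11, 0.3], [0, 0, 0], 0.38],
    [[-1.5, -0.11, 0.7], [0, 0, 0], 0.38],
    [[-1.5, -0.11, 1.1], [0, 0, 0], 0.38],
    [[-1.5, -0.11, 1.5], [0, 0, 0], 0.38],
    [[-1.5, -0.11, 2], [0, 0, 0], 0.38],
    [[-1.5, -0.11, 3], [0, 0, 0], 0.38],
    [[-1.5, -0.11, 6], [0, 0, 0], 0.38],
    [[-3, -0.11, 10], [0, 0, 0], 0.38],
    [[-6, -0.11, 14], [0, 0, 0], 0.38],
    [[-10, -0.11, 16], [0, 0, 0], 0.38],
    [[-10, -0.11, 16], [0, 0, 0], 0.38],
    [[-10, -0.11, 16], [0, 0, 0], 0.38]
  ]
}}

```text
time: 7.13
tool_pos: [0.4883, -0.0155, 0.178]
eef_rot: [0.0, -0.039, 0.999, -0.0]
wrist_force: [-0.4, -0.7, -0.4]
finger_gap: 0.691
gripper_force: 0.0
```

Run:
```python
from rig import robot
import cv2,numpy as np
from fit import *
a,_=robot.read_camera("side");c=robot.calibration("wrist");K,T=c["camera_matrix"],c["world_to_cam"];b,d=robot.read_camera("wrist")
p=[.62685,.02843,.0788];im=b[:,:,::-1].copy()
print(robot.get_obs()["wrist_force"],proj(w(p,[[-35,-22,24],[-35,22,24],[-128,-102,8],[-128,40,8]]),K,T).round(1).tolist())
cv2.imwrite("pics/s4.png",np.hstack([cv2.resize(a[170:270,280:400,::-1],(390,400)),cv2.resize(im[150:350,230:430],(400,400))]))
```

```text
[ 0.24154217 -0.59718665  0.62745435] [[328.5, 266.6], [364.0, 266.6], [261.6, 191.0], [380.7, 190.8]]
```

View pics/s4.png

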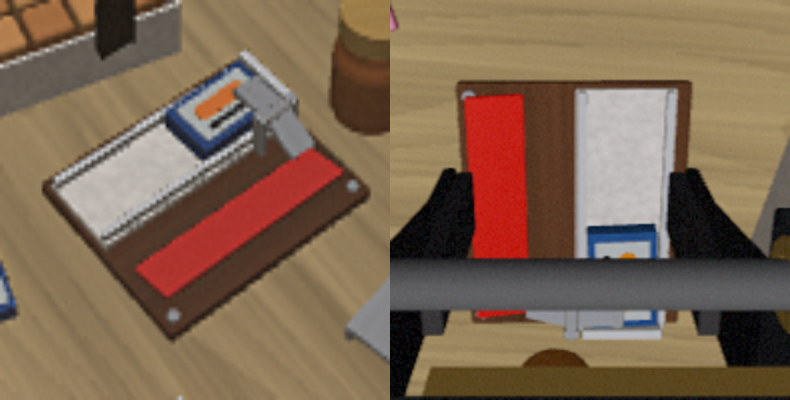

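The jaw rests on the plaque, and its near edge is at row 266.5, against 266.6 predicted for home. Handing in.

```bash
python3 -c "
from rig import robot
print(robot.sign_off())"
```

```text
the job is handed in; nothing more can be done
None
```

The plaque was pushed home against the end stop with the bar held down, and the clip's jaw now rests on it. The arm is clear, the tray, jar and scraper were not touched, and the job is handed in; no verdict was returned.

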